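# Tip a brass bolt out of a tilting tube

## Task

In the fastener store, tip the green tube forward until the brass bolt deep inside it slides out into the grey tray of its stand. Then turn the green tube back upright and let go of it, leaving the bolt lying in the tray; leave the blue tube upright as it is.

Things in the scene. Friction and masses are not known exactly. Their poses are not given: they have to be found in the camera images.
- green_tube: Green square tube 44 mm wide, 36 inside, 140 long. Origin: middle of its pivot, 135 mm above table; z along the tube (open rim z=50, base z=-90 mm), y along the pivot, x forward. Black round crank handle fixed to it, 14 mm thick, parallel to y: x=-68, z=18, y=44 to 112 mm (crank arm y=40 to 46); take it from above near y=85; it may turn in the fingers. Starts upright at a stop.
- green_stand: Fixed stand: two posts 147 mm high at y=+-32 mm, and a grey tray, x=18 to 165, y=-52 to 52 mm, walls 4, rim 46, floor 10 mm above table. Origin on the table under the pivot; x forward from robot to tray, z up. The tube tips only forward (z towards x, handle up and over), 0 to 149 degrees, stiff (0.12 N m), stays where left. The bolt slides out beyond about 130 degrees.
- brass_bolt: Loose brass hex-head bolt, 60 mm long, shank 16 mm, head 27 mm across and 10 mm thick, about 0.1 kg. Origin at the middle of its length, z along the shank away from the head. It starts standing head down on the green tube's floor, its end 76 mm below the rim.
- blue_tube: Bystander to leave alone: blue tube with the same size, axes, origin, crank and kind of stand and tray as the green one, upright, holding a steel bolt. Green and blue pivots are at least 200 mm apart; which is left or right varies.

How it is judged:
On the way:
1. the brass bolt has slid out of the tipped green tube and lies in the tray (x of brass_bolt in the frame of green_stand between 0.02 and 0.163 m and y of brass_bolt in the frame of green_stand between -0.05 and 0.05 m and height (world z) of brass_bolt below 0.05 m and angle between green_tube's own z axis and vertical above 0.6 rad), for 0.2 s.
At the end, for the whole second after the job is handed in: The brass bolt lies still in the tray of the green tube's stand, inside its walls with its middle less than 50 mm above the table; the green tube is back upright and the blue tube still upright, both within 0.22 rad (12.6 degrees) (x of brass_bolt in the frame of green_stand between 0.02 and 0.163 m and y of brass_bolt in the frame of green_stand between -0.05 and 0.05 m and height (world z) of brass_bolt below 0.05 m and linear speed of brass_bolt below 0.03 m/s and angle between each of green_tube, blue_tube's own z axis and vertical below 0.22 rad); the robot touches nothing.
It fails at once if the blue tube is tipped by more than 0.22 rad (angle between blue_tube's own z axis and vertical above 0.22 rad).
It also fails if it takes over 56 s, if anything falls off the work surface, if the arm or the gripper's body presses on something with over 40 N, if the wrist force passes 120 N, or if a joint passes its speed limit or range.

## Robot

A 6-joint arm with a two-finger parallel gripper is mounted at the origin on the work surface. World frame = base frame: x ahead of the robot, y to its left, z up, the work surface at z = 0. Lengths are in m, angles in rad, forces in N, time in s.
With the tool pointing down it reaches from about 0.275 to 0.875 m from the base axis. Payload 12.5 kg.
Tool frame: the origin (TCP) lies at the very end of the fingers, on their centre line; the grasp point (between the pads) lies 19 mm behind it (env.pinch_z is the z of the grasp point in the tool frame, in m); z points along the fingers, y is the line along which they close (so a half turn about z gives the same grasp; the last joint's range is limited). The gripper opens to 85 mm and grips with 20 to 120 N. Pads are 22 mm wide; open, the fingers measure 114 mm over their backs; the gripper's body (76 mm by 85 mm) begins 54 mm behind the grasp point. The pads swing forward as they close: fully open they stand 13 mm farther back than shut.
Start: joints at [-1.348, 0.351, 1.652, -0, 1.139, -0.085], TCP at [0.167, -0.524, 0.231] pointing down, gripper open.
Joint ranges: [-2.75, 2.75], [-0.79, 2.1], [0.01, 2.65], [-1.57, 4.71], [0.07, 3.14], [-2.87, 2.87]. Speed limits (rad/s): [2.22, 2.22, 2.79, 3.14, 3.14, 3.14].

## Interface

Orientations are given as a 3x3 rotation matrix whose columns are the frame's x, y, z axes.
In Python, from cell import get_obs, vision, job, env gives the robot as it stands.
- The arm moves only by the shell command python3 -m jog 'ROWS' [FORCE]. ROWS is JSON, one flat list of numbers, 7 for each row, row after row: the shift along the tool's x, y, z in mm, then the turn, a rotation vector about the tool's x, y, z in degrees, then the finger opening in mm, from 0 to 85.4. In form: [tx, ty, tz, rx, ry, rz, fingers, tx, ty, tz, rx, ry, rz, fingers, ...]. A call has 1 to 8 rows; each row shifts and turns the commanded pose from where the row before left it, along the tool's axes as they then stand; what a row does not reach is not made up. A row lasts 1/10 s, in which the tool goes at most 50 mm and 8.59 degrees, less where a joint would pass 70% of its speed; a pose out of reach is approached as far as the arm can. A call is refused whole if a number of a shift passes 50 or a number of a turn 8.59, either way. A call with a gripper value outside its range is refused whole. The fingers move at their own pace and stop on an object; FORCE is the grip in N (left out, the last holds). Time passes only in rows, so rows that do not move let the fingers close. It gives the time, the measured TCP pose, the force, the opening and the grip force at its end, in the units of the state.
- get_obs(): the state, without advancing time (a new reading comes with each control period).
- vision.get_image(name): name is "scene" or "top" or "wrist"; returns the picture (400x640x3 uint8, red, green, blue); there is no depth.
- vision.camera_info(name): a dict with "fx", "fy", "cx", "cy" (pixels), "xyz" and "rotation" of the camera in the world. Camera axes: x right, y down, z forward; pixel columns grow to the right and rows downward; lengths in m; the calibration is good to about 2 mm. A picture is of the moment at which its call begins: read the wrist's pose just before it. camera_info takes no time and is no camera call; for the wrist camera it gives the pose at the moment of the call.
- job.close_job(): hands the job in; it is judged then, once.
The state is a dict: "clock": time; "joint_pos": joint angles; "qd": joint speeds; "effort": joint torques, N m; "position": TCP position; "ee_rot": TCP orientation; "contact_force": force on the tool from outside, world axes, zero at the start; "moment": the same for the moment, N m; "width": finger opening in m; "gripper_force": force on a finger pad.
Only numpy, scipy, OpenCV 4.12 (cv2) and the standard library are available. Lean on these libraries where they do the work, as an engineer would, in place of code of your own. Each camera call takes 0.05 s, during which the arm holds its last target. There are 200 camera calls.

## Working session

There is one attempt and no reset: what is moved stays moved. The work goes in short steps, Python scripts to look and compute and a shell command to move; the robot and the scene stay as the last step left them, time stands still between calls to the robot, and variables do not carry over. Pictures are saved under pics/ and viewed, at most 10 in all, crops included, and the job is handed in when it is done.

```bash
ls; mkdir -p pics; python3 - <<'E'
from cell import get_obs, vision, job, env
import cv2
for n in ("scene","top"):
    im=vision.get_image(n); cv2.imwrite(f"pics/{n}0.png",im[:,:,::-1]); 
    c=vision.camera_info(n); print(n,c)
o=get_obs(); print(o["clock"],o["position"],o["ee_rot"],env.pinch_z)
E
```

```text
pics
scene {'fx': 392.07628231276976, 'fy': 392.07628231276976, 'cx': 327.02907755452725, 'cy': 203.26771539166785, 'xyz': array([0.94439587, 0.23880637, 0.76309025]), 'rotation': array([[-0.57783921,  0.64645846, -0.49819004],
       [ 0.81613254,  0.45362204, -0.35798704],
       [-0.00543376, -0.61344805, -0.78971638]])}
top {'fx': 429.1717673548817, 'fy': 429.1717673548817, 'cx': 312.0134214975443, 'cy': 201.7896963347934, 'xyz': array([ 0.46118846, -0.03766265,  0.82957823]), 'rotation': array([[-0.02616412, -0.99187948,  0.12446102],
       [-0.99963416,  0.02681355,  0.00354543],
       [-0.00685388, -0.12432272, -0.99221816]])}
0.1 [ 0.16659    -0.52384689  0.23078467] [[ 9.53003685e-01  3.02958614e-01 -2.32564132e-04]
 [ 3.02958685e-01 -9.53003089e-01  1.07076736e-03]
 [ 1.02763857e-04 -1.09090256e-03 -9.99999400e-01]] -0.0187
```

View pics/top0.png

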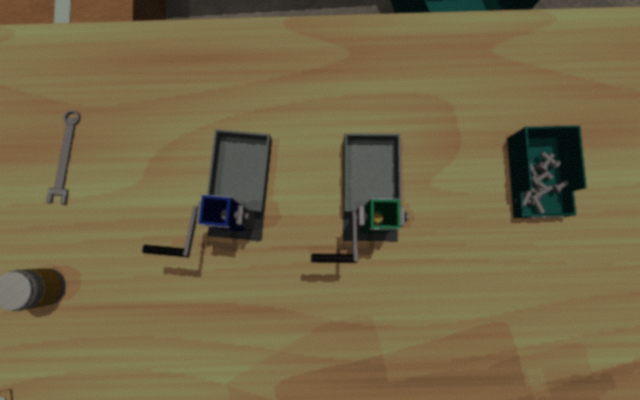

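View pics/scene0.png

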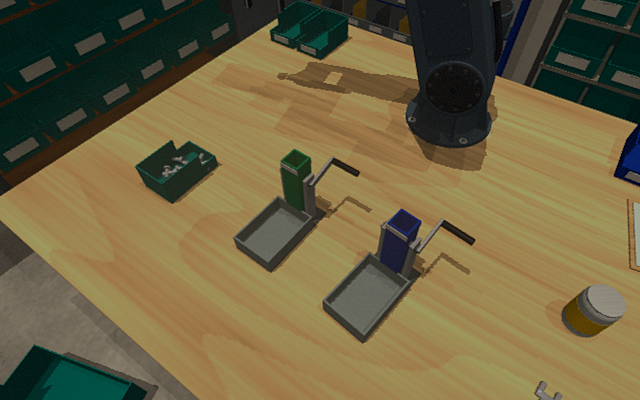

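The top view shows the green tube rim at about (384,214), with its black handle at (312–356,258). The blue tube is about 165 px to its left at (218,212). Both are upright, with their trays pointing up the image (+x).

```bash
cat > h.py <<'E'
import numpy as np, cv2
from cell import get_obs, vision, job, env
def ray(c,u,v,z):
    d=c["rotation"]@np.array([(u-c["cx"])/c["fx"],(v-c["cy"])/c["fy"],1.]); p=np.array(c["xyz"])
    return p+d*(z-p[2])/d[2]
def blobs(m,amin):
    cs,_=cv2.findContours(m.astype(np.uint8),cv2.RETR_EXTERNAL,cv2.CHAIN_APPROX_NONE)
    return [c for c in cs if cv2.contourArea(c)>amin]
E
python3 - <<'E'
from h import *
im=cv2.imread("pics/top0.png"); c=vision.camera_info("top")
hsv=cv2.cvtColor(im,cv2.COLOR_BGR2HSV)
dark=hsv[...,2]<45
for b in blobs(dark,80):
    (u,v),s,a=cv2.minAreaRect(b)
    if 100<v<300:
        bx=cv2.boxPoints(((u,v),s,a)); print("dark",u,v,s,a,ray(c,u,v,.155).round(4)); print([ray(c,*q,.155)[:2].round(3) for q in bx])
gray=(hsv[...,1]<60)&(hsv[...,2]>50)
for b in blobs(gray,600):
    (u,v),s,a=cv2.minAreaRect(b)
    if 100<v<300:
        bx=cv2.boxPoints(((u,v),s,a)); print("grey",u,v,s,a); print([ray(c,*q,.046)[:2].round(3) for q in bx])
gr=(hsv[...,0]>60)&(hsv[...,0]<88)&(hsv[...,1]>100)&(hsv[...,2]>45)
for b in blobs(gr,100):
    r=cv2.minAreaRect(b); print("green",r,[ray(c,*q,.185)[:2].round(3) for q in cv2.boxPoints(r)])
E
```

```text
dark 44.12830352783203 289.3509521484375 (29.73188591003418, 40.174903869628906) 79.3803482055664 [0.4202 0.3837 0.155 ]
[array([0.438, 0.42 ]), array([0.448, 0.359]), array([0.403, 0.348]), array([0.393, 0.409])]
dark 332.40814208984375 257.7036437988281 (8.952840805053711, 40.96723937988281) 87.70938873291016 [ 0.4572 -0.0647  0.155 ]
[array([ 0.464, -0.033]), array([ 0.465, -0.097]), array([ 0.451, -0.097]), array([ 0.45 , -0.033])]
dark 162.89682006835938 250.18670654296875 (40.02288055419922, 7.320202350616455) 4.969740867614746 [0.4758 0.2001 0.155 ]
[array([0.474, 0.232]), array([0.485, 0.231]), array([0.478, 0.168]), array([0.467, 0.169])]
dark 348.0 225.5 (8.0, 29.0) 0.0 [ 0.5067 -0.0908  0.155 ]
[array([ 0.484, -0.084]), array([ 0.53 , -0.085]), array([ 0.529, -0.098]), array([ 0.484, -0.096])]
dark 385.0 213.0 (22.0, 22.0) 90.0 [ 0.5249 -0.1499  0.155 ]
[array([ 0.543, -0.133]), array([ 0.542, -0.168]), array([ 0.507, -0.166]), array([ 0.508, -0.132])]
dark 375.5 221.0 (38.0, 37.0) 90.0 [ 0.5126 -0.1343  0.155 ]
[array([ 0.544, -0.106]), array([ 0.542, -0.165]), array([ 0.
[... 1956 characters left out ...]
ay([0.75 , 0.431]), array([0.742, 0.395]), array([0.565, 0.422])]
green ((384.5, 213.0), (28.0, 29.0), 90.0) [array([ 0.544, -0.123]), array([ 0.543, -0.167]), array([ 0.5  , -0.165]), array([ 0.502, -0.121])]
green ((547.5, 204.5), (23.0, 53.0), 90.0) [array([ 0.547, -0.352]), array([ 0.545, -0.431]), array([ 0.51 , -0.428]), array([ 0.512, -0.349])]
green ((540.00634765625, 157.57948303222656), (45.25542068481445, 25.4387264251709), 85.42607879638672) [array([ 0.635, -0.366]), array([ 0.637, -0.405]), array([ 0.567, -0.404]), array([ 0.565, -0.366])]
green ((455.5, 5.0), (10.0, 59.0), 90.0) [array([ 0.863, -0.227]), array([ 0.861, -0.321]), array([ 0.843, -0.32 ]), array([ 0.846, -0.226])]
```

```bash
python3 -m jog '[0,0,0,0,0,-8.5,85.4,0,0,0,0,0,-8.5,85.4,0,0,0,0,0,-8.5,85.4,0,0,0,0,0,-8.5,85.4,0,0,0,0,0,-8.5,85.4,0,0,0,0,0,-8.5,85.4,0,0,0,0,0,-8.5,85.4,0,0,0,0,0,-8.5,85.4]' 30
python3 -m jog '[0,0,0,0,0,-4.3,85.4,33,20,0,0,0,0,85.4,33,20,0,0,0,0,85.4,33,20,0,0,0,0,85.4,33,20,0,0,0,0,85.4,33,20,0,0,0,0,85.4,33,20,0,0,0,0,85.4,33,20,0,0,0,0,85.4]'
python3 -m jog '[33,20,0,0,0,0,85.4,33,20,0,0,0,0,85.4,33,20,0,0,0,0,85.4,33,20,0,0,0,0,85.4,33,20,0,0,0,0,85.4,33,20,0,0,0,0,85.4,33,20,0,0,0,0,85.4,0,0,0,0,0,0,85.4]'
python3 - <<'E'
from h import *
o=get_obs(); c=vision.camera_info("wrist"); im=vision.get_image("wrist")[:,:,::-1]; cv2.imwrite("pics/w1.png",im)
print(o["clock"],o["position"],o["ee_rot"],c)
E
```

```text
clock: 0.9
position: [0.1666, -0.524, 0.231]
ee_rot: [[0.07, 0.998, -0.0], [0.998, -0.07, 0.001], [0.001, -0.0, -1.0]]
contact_force: [0.4, 0.4, 0.5]
width: 0.0856
gripper_force: 0.0
clock: 1.7
position: [0.3073, -0.2918, 0.2312]
ee_rot: [[0.001, 1.0, -0.0], [1.0, -0.001, 0.0], [0.0, -0.0, -1.0]]
contact_force: [-0.0, -0.4, 0.3]
width: 0.0856
gripper_force: 0.0
clock: 2.5
position: [0.4485, -0.0595, 0.2311]
ee_rot: [[-0.002, 1.0, 0.0], [1.0, 0.002, 0.001], [0.001, 0.0, -1.0]]
contact_force: [-1.1, 0.1, -0.1]
width: 0.0854
gripper_force: 0.0
2.5 [ 0.44845717 -0.05954838  0.23109765] [[-2.46107299e-03  9.99996963e-01  1.32799488e-04]
 [ 9.99996802e-01  2.46099532e-03  5.81897646e-04]
 [ 5.81569060e-04  1.34231156e-04 -9.99999822e-01]] {'fx': 359.88739870923627, 'fy': 359.88739870923627, 'cx': 320.34377963735545, 'cy': 200.77929023163006, 'xyz': array([0.44785607, 0.01725131, 0.37371835]), 'rotation': array([[ 9.99996722e-01,  2.52070025e-03,  4.50570231e-04],
       [ 2.53907707e-03, -9.53305947e-01, -3.01995571e-01],
       [-3.31709031e-04,  3.01995725e-01, -9.53309222e-01]])}
```

View pics/w1.png

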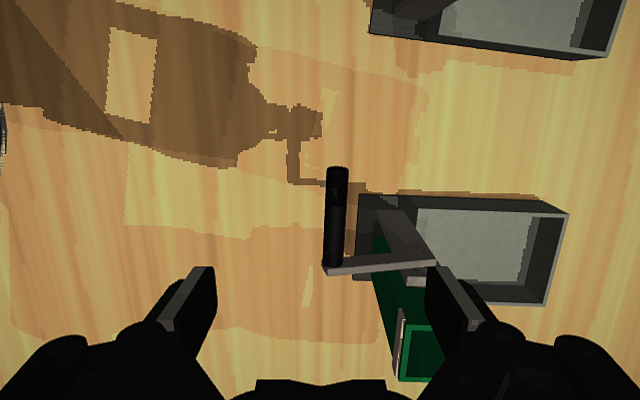

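The wrist view, where right is +x and up is +y, shows the handle from about (338,168) at its free end to (332,262) at the crank arm.

```bash
python3 - <<'E'
from h import *
c=vision.camera_info("wrist")
for p in [(337,168),(335,215),(333,262),(332,268),(435,262)]: print(p,ray(c,*p,.155).round(4))
r=cv2.cvtColor(cv2.imread("pics/w1.png"),cv2.COLOR_BGR2GRAY)
for v in (190,220,245): 
    u=np.where(r[v,310:360]<40)[0]+310; print(v,u.min(),u.max(),ray(c,(u.min()+u.max())/2,v,.153).round(4))
E
```

```text
(337, 168) [ 0.4573 -0.0322  0.155 ]
(335, 215) [ 0.4565 -0.0631  0.155 ]
(333, 262) [ 0.4556 -0.0967  0.155 ]
(332, 268) [ 0.455  -0.1012  0.155 ]
(435, 262) [ 0.5243 -0.0965  0.155 ]
190 326 347 [ 0.4573 -0.0469  0.153 ]
220 324 359 [ 0.4609 -0.0673  0.153 ]
245 323 359 [ 0.4609 -0.0851  0.153 ]
```

```bash
python3 -m jog '[0,4,10,0,0,1.5,85.4,0,4,15,0,0,0,85.4,0,0,18,0,0,0,85.4,0,0,18,0,0,0,85.4,0,0,18,0,0,0,85.4,0,0,18,0,0,0,85.4,0,0,0,0,0,0,85.4,0,0,0,0,0,0,60]' 30
python3 -m jog '[0,0,0,0,0,0,30,0,0,0,0,0,0,0,0,0,0,0,0,0,0,0,0,0,0,0,0,0,0,0,0,0,0,0,0,0,0,0,0,0,0,0,0,0,0,0,0,0,0,0,0,0,0,0,0,0]' 30
```

```text
clock: 3.35
position: [0.4549, -0.0633, 0.1342]
ee_rot: [[0.029, 1.0, -0.001], [1.0, -0.029, 0.0], [0.0, -0.001, -1.0]]
contact_force: [0.0, 0.5, 0.2]
width: 0.0733
gripper_force: 0.0
clock: 4.15
position: [0.4578, -0.0628, 0.1353]
ee_rot: [[0.028, 1.0, 0.006], [1.0, -0.028, -0.001], [-0.001, 0.007, -1.0]]
contact_force: [12.3, 1.7, -3.6]
width: 0.0125
gripper_force: 31.5
```

```bash
python3 -m jog '[0,3,-5,0,0,0,0,0,3,-5,0,0,0,0,0,2.6,-4.9,0,0,0,0,0,2.6,-4.8,0,0,0,0,0,3.4,-4.4,0,0,0,0,0,3.3,-4.4,0,0,0,0,0,4,-3.8,0,0,0,0,0,4,-3.8,0,0,0,0]'
```

```text
clock: 4.95
position: [0.4767, -0.0631, 0.1702]
ee_rot: [[0.027, 1.0, -0.011], [1.0, -0.027, 0.001], [0.0, -0.011, -1.0]]
contact_force: [-28.3, -3.0, 19.1]
width: 0.0128
gripper_force: 32.0
```

```bash
python3 - <<'E'
from h import *
o=get_obs(); print(o["moment"],o["contact_force"],o["position"])
a=vision.get_image("wrist")[:,:,::-1]; b=vision.get_image("scene")[:,:,::-1]
cv2.imwrite("pics/m1.png",np.vstack([cv2.resize(a,(480,300)),cv2.resize(b[90:290,180:500],(480,300))]))
E
```

```text
[-0.66086873  4.84497133 -0.0623214 ] [-28.28584357  -3.04158721  19.11306546] [ 0.47673061 -0.06314735  0.17016127]
```

View pics/m1.png

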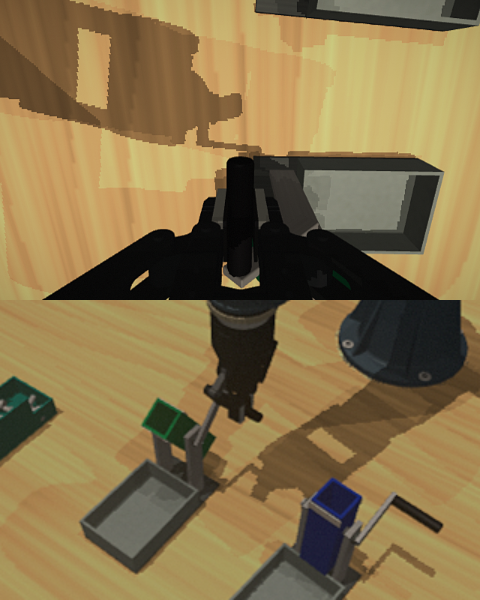

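The tube is tipping properly, at about 36°, and blue is untouched. The 34 N reaction is radial, so the commanded arc lies slightly inside the true one. I'll relax outward and check.

```bash
python3 -m jog '[0,-2,-2,0,0,0,0,0,0,0,0,0,0,0]' 25; python3 -m jog '[0,-2,0,0,0,0,0,0,0,0,0,0,0,0]' 20
```

```text
clock: 5.25
position: [0.4784, -0.0633, 0.1724]
ee_rot: [[0.027, 1.0, -0.001], [1.0, -0.027, -0.0], [-0.0, -0.001, -1.0]]
contact_force: [-5.1, -4.1, -0.4]
width: 0.0126
gripper_force: 29.6
clock: 5.45
position: [0.4781, -0.0634, 0.1724]
ee_rot: [[0.028, 1.0, 0.003], [1.0, -0.028, -0.001], [-0.0, 0.003, -1.0]]
contact_force: [5.6, -3.8, -9.5]
width: 0.0128
gripper_force: 28.7
```

```bash
python3 -m jog '[0,5,-2.5,0,0,0,0,0,4.5,-3.1,0,0,0,0,0,5,-2.4,0,0,0,0,0,5,-2.4,0,0,0,0]' ; python3 -m jog '[0,5.3,-1.6,0,0,0,0,0,5.3,-1.6,0,0,0,0,0,5.5,-0.7,0,0,0,0,0,5.5,-0.7,0,0,0,0]'
```

```text
clock: 5.85
position: [0.4949, -0.0637, 0.1838]
ee_rot: [[0.027, 1.0, -0.005], [1.0, -0.027, 0.0], [0.0, -0.005, -1.0]]
contact_force: [-18.2, -2.1, 19.0]
width: 0.0124
gripper_force: 31.4
clock: 6.25
position: [0.5179, -0.0644, 0.1884]
ee_rot: [[0.027, 1.0, -0.001], [1.0, -0.027, -0.0], [-0.0, -0.001, -1.0]]
contact_force: [-9.3, -2.2, 14.4]
width: 0.0129
gripper_force: 32.3
```

```bash
python3 -m jog '[0,5.5,-2,0,0,0,0,0,5.5,-0.2,0,0,0,0,0,5.5,0.1,0,0,0,0,0,5.5,0.5,0,0,0,0]' ; python3 -m jog '[0,5.4,0.9,0,0,0,0,0,5.3,1.2,0,0,0,0,0,5.2,1.6,0,0,0,0,0,5.1,2,0,0,0,0]'
```

```text
clock: 6.65
position: [0.5399, -0.0652, 0.1896]
ee_rot: [[0.027, 1.0, -0.001], [1.0, -0.027, -0.001], [-0.001, -0.001, -1.0]]
contact_force: [-6.5, -5.1, 3.8]
width: 0.013
gripper_force: 29.5
clock: 7.05
position: [0.5609, -0.066, 0.1837]
ee_rot: [[0.027, 1.0, -0.001], [1.0, -0.027, -0.001], [-0.001, -0.001, -1.0]]
contact_force: [-8.6, -5.8, 1.2]
width: 0.0127
gripper_force: 28.1
```

```bash
python3 -m jog '[-0.2,4.9,2.6,0,0,0,0,-0.2,4.65,3,0,0,0,0,-0.2,4.4,3.3,0,0,0,0,-0.2,4.1,3.6,0,0,0,0]' ; python3 -m jog '[0,3.8,4,0,0,0,0,0,3.5,4.2,0,0,0,0,0,0,0,0,0,0,0]'
```

```text
clock: 7.45
position: [0.5787, -0.0667, 0.171]
ee_rot: [[0.027, 1.0, -0.002], [1.0, -0.027, 0.0], [0.0, -0.002, -1.0]]
contact_force: [-7.5, -1.6, 4.3]
width: 0.0131
gripper_force: 26.9
clock: 7.75
position: [0.5858, -0.067, 0.1621]
ee_rot: [[0.027, 1.0, -0.003], [1.0, -0.027, 0.0], [0.0, -0.003, -1.0]]
contact_force: [-5.3, -2.9, -1.7]
width: 0.0127
gripper_force: 25.7
```

```bash
python3 -m jog '[0,3.1,4.5,0,0,0,0,0,2.8,4.7,0,0,0,0,0,2.4,4.9,0,0,0,0,0,0,0,0,0,0,0]' ; python3 -m jog '[0,2,4.5,0,0,0,0,0,0,0,0,0,0,0,0,0,0,0,0,0,0,0,0,0,0,0,0,0,0,0,0,0,0,0,0]'
python3 - <<'E'
from h import *
a=vision.get_image("top")[:,:,::-1]; b=vision.get_image("scene")[:,:,::-1]
cv2.imwrite("pics/m2.png",np.vstack([cv2.resize(a[100:300,200:520],(480,300)),cv2.resize(b[90:290,180:500],(480,300))]))
E
```

```text
clock: 8.15
position: [0.5928, -0.0672, 0.148]
ee_rot: [[0.027, 1.0, -0.006], [1.0, -0.027, 0.0], [0.0, -0.006, -1.0]]
contact_force: [-11.7, -4.1, 1.3]
width: 0.0127
gripper_force: 25.0
clock: 8.65
position: [0.5931, -0.067, 0.145]
ee_rot: [[0.027, 1.0, -0.01], [1.0, -0.027, 0.001], [0.001, -0.01, -1.0]]
contact_force: [-29.3, 0.2, 24.8]
width: 0.0129
gripper_force: 29.1
```

View pics/m2.png

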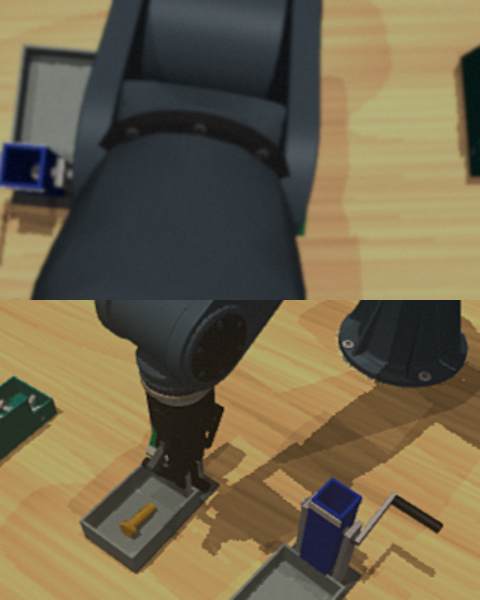

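The scene view shows the brass bolt lying in the middle of the tray, at about (138,520) in the lower half, with blue upright. Now I'll reverse the arc.

```bash
python3 -m jog '[0,-2,-4.5,0,0,0,0,0,-2.4,-4.9,0,0,0,0,0,-2.8,-4.7,0,0,0,0,0,-3.1,-4.5,0,0,0,0]' ; python3 -m jog '[0,-3.5,-4.2,0,0,0,0,0,-3.8,-4,0,0,0,0,0,-4.1,-3.6,0,0,0,0,0,-4.4,-3.3,0,0,0,0]'
```

```text
clock: 9.15
position: [0.5861, -0.0667, 0.1624]
ee_rot: [[0.027, 1.0, -0.001], [1.0, -0.027, 0.001], [0.001, -0.001, -1.0]]
contact_force: [-1.0, 0.1, -6.3]
width: 0.0128
gripper_force: 24.8
clock: 9.55
position: [0.5734, -0.0663, 0.1802]
ee_rot: [[0.027, 1.0, 0.009], [1.0, -0.027, -0.0], [0.0, 0.009, -1.0]]
contact_force: [11.4, 4.2, 5.7]
width: 0.0128
gripper_force: 24.8
```

```bash
python3 -m jog '[0.2,-4.7,-2.8,0,0,0,0,0.2,-4.9,-2.2,0,0,0,0,0.2,-5.1,-1.7,0,0,0,0,0.2,-5.2,-1.4,0,0,0,0]' ; python3 -m jog '[0,-5.3,-1.2,0,0,0,0,0,-5.4,-0.9,0,0,0,0,0,-5.5,-0.5,0,0,0,0,0,-5.5,-0.1,0,0,0,0]'
```

```text
clock: 9.95
position: [0.557, -0.0656, 0.1917]
ee_rot: [[0.027, 0.999, 0.019], [1.0, -0.027, -0.002], [-0.002, 0.019, -1.0]]
contact_force: [13.8, 2.5, 21.2]
width: 0.0127
gripper_force: 26.4
clock: 10.35
position: [0.5352, -0.065, 0.1956]
ee_rot: [[0.027, 0.999, 0.019], [1.0, -0.027, -0.002], [-0.002, 0.019, -1.0]]
contact_force: [7.4, 1.8, 30.9]
width: 0.0129
gripper_force: 28.6
```

```bash
python3 -m jog '[0,-5.5,-2,0,0,0,0,0,-5.5,-1,0,0,0,0,0,-5.5,0.5,0,0,0,0]' 
```

```text
clock: 10.65
position: [0.5146, -0.0643, 0.1939]
ee_rot: [[0.027, 1.0, 0.007], [1.0, -0.027, -0.001], [-0.001, 0.007, -1.0]]
contact_force: [4.0, 1.5, 5.4]
width: 0.0131
gripper_force: 27.6
```

```bash
python3 -m jog '[0,-5.3,1.1,0,0,0,0,0,-5.2,1.6,0,0,0,0,0,-5.1,2.1,0,0,0,0,0,-4.9,2.5,0,0,0,0]' 
```

```text
clock: 11.05
position: [0.4924, -0.0636, 0.1842]
ee_rot: [[0.027, 1.0, 0.002], [1.0, -0.027, -0.0], [-0.0, 0.002, -1.0]]
contact_force: [4.5, 1.2, -0.4]
width: 0.0131
gripper_force: 28.4
```

```bash
python3 -m jog '[0,-4.5,3.2,0,0,0,0,0,-4.2,3.5,0,0,0,0,0,-3.9,3.8,0,0,0,0,0,-3.6,4.1,0,0,0,0]' 
```

```text
clock: 11.45
position: [0.4752, -0.0629, 0.1689]
ee_rot: [[0.027, 1.0, -0.001], [1.0, -0.027, 0.0], [0.0, -0.001, -1.0]]
contact_force: [-0.6, 2.8, 7.8]
width: 0.013
gripper_force: 30.5
```

```bash
python3 -m jog '[0,-3.2,4.4,0,0,0,0,0,-2.9,4.6,0,0,0,0,0,-2.5,4.9,0,0,0,0,0,-2.1,5,0,0,0,0]';python3 -m jog '[0,-1.5,5,0,0,0,0,0,0,0,0,0,0,0]' 
```

```text
clock: 11.85
position: [0.4629, -0.0624, 0.1495]
ee_rot: [[0.027, 1.0, -0.005], [1.0, -0.027, 0.001], [0.001, -0.005, -1.0]]
contact_force: [-8.0, 2.8, 8.9]
width: 0.0127
gripper_force: 32.2
clock: 12.05
position: [0.4605, -0.0623, 0.1437]
ee_rot: [[0.027, 1.0, -0.007], [1.0, -0.027, 0.001], [0.001, -0.007, -1.0]]
contact_force: [-8.9, 1.1, 4.1]
width: 0.0125
gripper_force: 32.0
```

```bash
python3 -m jog '[0,-2,2.5,0,0,0,0,0,-0.5,2.5,0,0,0,0,0,0,0,0,0,0,0]' 
```

```text
clock: 12.35
position: [0.459, -0.0623, 0.1392]
ee_rot: [[0.027, 1.0, -0.005], [1.0, -0.027, 0.001], [0.001, -0.005, -1.0]]
contact_force: [-4.6, 1.8, 2.3]
width: 0.0127
gripper_force: 32.1
```

```bash
python3 -m jog '[0,-0.8,2.5,0,0,0,0,0,-0.6,2.5,0,0,0,0,0,0,0,0,0,0,0]' 
```

```text
clock: 12.65
position: [0.4578, -0.0623, 0.1347]
ee_rot: [[0.027, 1.0, -0.005], [1.0, -0.027, 0.001], [0.001, -0.005, -1.0]]
contact_force: [-6.1, 3.1, 10.4]
width: 0.0126
gripper_force: 33.1
```

```bash
python3 -m jog '[0,-0.5,2,0,0,0,0,0,0,0,0,0,0,0]' 
```

```text
clock: 12.85
position: [0.4579, -0.0623, 0.1343]
ee_rot: [[0.027, 1.0, -0.003], [1.0, -0.027, 0.001], [0.001, -0.003, -1.0]]
contact_force: [-12.1, 4.5, 30.9]
width: 0.0127
gripper_force: 35.2
```

At the upright stop. I'll relax, open, and lift straight up.

```bash
python3 -m jog '[0,0,-2,0,0,0,0,0,0,0,0,0,0,30,0,0,0,0,0,0,60,0,0,0,0,0,0,85.4,0,0,0,0,0,0,85.4,0,0,0,0,0,0,85.4,0,0,0,0,0,0,85.4,0,0,0,0,0,0,85.4]'
python3 -m jog '[0,0,-15,0,0,0,85.4,0,0,-20,0,0,0,85.4,0,0,-25,0,0,0,85.4,0,0,-25,0,0,0,85.4,0,-25,-20,0,0,0,85.4,0,-30,0,0,0,0,85.4,0,-30,0,0,0,0,85.4,0,0,0,0,0,0,85.4]'
python3 - <<'E'
from h import *
a=vision.get_image("top")[:,:,::-1]; b=vision.get_image("scene")[:,:,::-1]
cv2.imwrite("pics/m3.png",np.vstack([cv2.resize(a[100:300,200:520],(480,300)),cv2.resize(b[90:290,180:500],(480,300))]))
E
```

```text
clock: 13.65
position: [0.4593, -0.0627, 0.1352]
ee_rot: [[0.027, 1.0, -0.0], [1.0, -0.027, 0.0], [0.0, -0.0, -1.0]]
contact_force: [-0.3, -0.2, -0.5]
width: 0.0857
gripper_force: 0.0
clock: 14.45
position: [0.3718, -0.06, 0.2402]
ee_rot: [[0.028, 1.0, -0.001], [1.0, -0.028, 0.0], [0.0, -0.001, -1.0]]
contact_force: [0.4, 0.5, 0.5]
width: 0.0853
gripper_force: 0.0
```

View pics/m3.png

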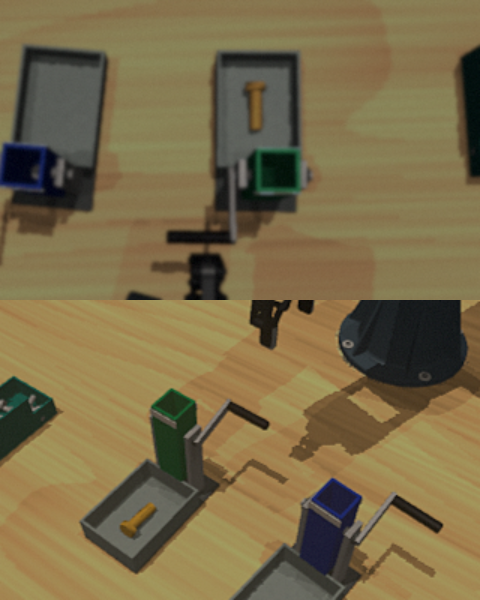

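The bolt lies in the tray at about (256,105) in the top half, both tubes are upright, and the gripper is clear.

```bash
python3 -c "
from cell import job; print(job.close_job())"
```

```text
the job is handed in; nothing more can be done
None
```

The job is handed in: the last pictures show the brass bolt lying in the grey tray, both tubes upright and the gripper clear, at about 14.5 s on the robot's clock (no verdict was returned).

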